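# Return the leftover part to its case with a pry blade

## Task

A leftover headphone part, either the round ear-cup or the straight bar, lies in the low black tray; it belongs in the case whose lid carries its raised figure. With the pry blade from the cork mat, lever that case's lid open and swing it right back, at least about upright, so that it stays open; put the part flat inside on the case's floor, and lay the blade flat back on the middle of the cork mat. Never open the other case, and leave the part on the grey pad, the glue bottle, the mallet and the screw cup where they are.

Things in the scene. Friction and masses are not known exactly. Their poses are not given: they have to be found in the camera images.
- case_round: Base plate of a fixed steel case, lid with raised disc (90 mm, 3 high, 28 mm boss). Origin: centre of the underside, on the bench; x from front to hinge side. The box on it is 140 deep (x) x 130 wide, walls 5, and stands on screw feet: its height h above the lowest setting is 0 to 12 mm, differs each time and is not given. Ledge: 120 wide, local x -96 to -70, top 53 + h up.
- lid_round (a joint): Lid angle: 0 shut, 1.57 upright, 1.85 fully back. Plate 140 x 130 x 5 mm, front edge at the case's local x -70; hinge line along y at x +70, at its underside, 59 mm + h up. Shut, a slot 6 mm high and 120 wide lies between it and the ledge (and equally high front wall), leading inside. The stiff hinge stays where left; lifting the front edge takes about 2 N.
- inside_round (a point): Centre of that case's inner floor (130 x 120 mm) at its lowest setting, 15 mm above the bench; the real floor is h (0 to 12 mm) higher, the walls' tops 44 mm above the floor. Axes as the case's.
- case_bar: Base plate of a fixed steel case, lid with raised bar (110 x 22 mm, 6 high, along y). Origin: centre of the underside, on the bench; x from front to hinge side. The box on it is 140 deep (x) x 130 wide, walls 5, and stands on screw feet: its height h above the lowest setting is 0 to 12 mm, differs each time and is not given. Ledge: 120 wide, local x -96 to -70, top 53 + h up.
- lid_bar (a joint): Lid angle: 0 shut, 1.57 upright, 1.85 fully back. Plate 140 x 130 x 5 mm, front edge at the case's local x -70; hinge line along y at x +70, at its underside, 59 mm + h up. Shut, a slot 6 mm high and 120 wide lies between it and the ledge (and equally high front wall), leading inside. The stiff hinge stays where left; lifting the front edge takes about 2 N.
- inside_bar (a point): Centre of that case's inner floor (130 x 120 mm) at its lowest setting, 15 mm above the bench; the real floor is h (0 to 12 mm) higher, the walls' tops 44 mm above the floor. Axes as the case's.
- blade: Pry blade lying flat on the cork mat, about 120 g: wooden handle 90 x 24 wide x 28 high, steel blade 80 x 20 x 3 mm out of its end. Origin on the handle's underside below the grip point (near the centre of mass); x to the tip, z up. Handle x -60 to +30 mm, blade x +30 to +110 mm, 12 to 15 mm above the underside.
- blade_tip (a point): Middle of the blade's end edge, 110 mm ahead of the origin and 13.5 mm above the handle's underside.
- mat: Fixed cork mat, 240 x 140 x 5 mm (x, y, z), where the pry blade lies. Origin: centre of its underside, on the bench.
- tray: Fixed low black tray, 130 x 130 mm, rim 14 mm high, walls and floor 5 mm. Origin: centre of its underside. Holds the leftover part.
- pad: Fixed grey cloth pad, 130 x 130 x 5 mm, no rim. Origin: centre of its underside. The part on it stays.
- cup: Round aluminium ear-cup: disc 90 mm across and 12 mm thick with a central boss 28 mm across that rises to 34 mm (grip the boss). Origin: centre of its underside. About 150 g.
- bar: Straight aluminium headband bar: 22 x 110 x 30 mm (x, y, z). Origin: centre of its underside. About 150 g.
- glue: Bystander: glue bottle, 44 mm across, 120 mm high. Origin: centre of its underside.
- mallet: Bystander: hammer, 200 mm long, lying on the bench. Origin about the middle of its handle side.
- screw_cup: Bystander: white cup, 70 mm across, 50 mm high. Origin: centre of its underside.
Things that resemble listed ones, but are neither listed nor needed, are in the scene too. There is more than one size of the pad; the job needs the smallest.

How it is judged (in metres and radians):
On the way:
1. a case's lid is levered up by the pry blade (lid past 0.15 rad while the blade bears on it) (((value of joint lid_round above 0.15 rad and contact force between blade and lid_round above 0.1 N) or (value of joint lid_bar above 0.15 rad and contact force between blade and lid_bar above 0.1 N))), for 0.1 s.
At the end, for the whole second after the job is handed in: The tray's part lies flat (0.3 rad) on the floor of its case (60 mm from centre, 35 mm above its lowest), lid past 1.4 rad; other lid under 0.05 rad; other part within 25 mm of its start on the pad; blade flat on the mat, origin within 90 mm of its centre and under 20 mm up; all at rest (((horizontal distance between cup and inside_round below 0.06 m and z of cup in the frame of inside_round below 0.035 m and angle between cup's own z axis and vertical below 0.3 rad and linear speed of cup below 0.02 m/s and value of joint lid_round above 1.4 rad and value of joint lid_bar below 0.05 rad and horizontal distance between bar and pad below 0.08 m and distance of bar from where it was at the start of the episode below 0.025 m) or (horizontal distance between bar and inside_bar below 0.06 m and z of bar in the frame of inside_bar below 0.035 m and angle between bar's own z axis and vertical below 0.3 rad and linear speed of bar below 0.02 m/s and value of joint lid_bar above 1.4 rad and value of joint lid_round below 0.05 rad and horizontal distance between cup and pad below 0.08 m and distance of cup from where it was at the start of the episode below 0.025 m)) and horizontal distance between blade and mat below 0.09 m and height (world z) of blade below 0.02 m and angle between blade's own z axis and vertical below 0.3 rad and linear speed of blade below 0.02 m/s); the robot touches nothing.
It fails at once if the lid of the case that does not match the part in the tray is opened ((value of joint lid_bar above 0.1 rad and horizontal distance between cup and tray below 0.08 m) or (value of joint lid_round above 0.1 rad and horizontal distance between bar and tray below 0.08 m)).
It fails at once if a bystander (glue bottle, mallet, screw cup) is moved by more than 30 mm (distance of any of glue, mallet, screw_cup from where it was at the start of the episode above 0.03 m).
It also fails if it takes over 72 s, if anything falls off the work surface, if the arm or the gripper's body presses on something with over 40 N, if the wrist force passes 120 N, or if a joint passes its speed limit or range.

## Robot

A 6-joint arm with a two-finger parallel gripper is mounted at the origin on the work surface. World frame = base frame: x ahead of the robot, y to its left, z up, the work surface at z = 0. Lengths are in mm, angles in rad, forces in N, time in s.
With the tool pointing down it reaches from about 250 to 775 mm from the base axis. Payload 4 kg.
Tool frame: the origin (TCP) lies on the centre line of the jaws, within the pads' length; the fingertips stand 14 mm ahead of it and the grasp point (between the pads) lies 5 mm behind it (r.tip_extent is the distance from the TCP to the fingertips, in mm); z points along the fingers, y is the line along which they close (so a half turn about z gives the same grasp; the last joint's range is limited). The gripper opens to 94 mm and grips with 3 to 60 N. Pads are 16 mm wide; open, the fingers measure 119 mm over their backs; the gripper's body (75 mm by 177 mm) begins 78 mm behind the grasp point.
Start: joints at [-1.287, 0.087, 1.371, -0, 1.684, -0.103], TCP at [207.474, -509.389, 182.206] pointing down, gripper open.
Joint ranges: [-3.1, 3.1], [-0.76, 2.03], [0.27, 2.55], [-1.08, 4.22], [0.17, 2.65], [-2.57, 2.57]. Speed limits (rad/s): [2.79, 2.79, 3.14, 3.14, 3.14, 3.14].

## Interface

Orientations are given as a rotation vector (axis times angle).
In Python, from workcell import r gives the robot as it stands.
- The arm moves only by the tool send_rows, never from a script. Its argument "targets" is a list of rows, each a list of 7 numbers: the finger opening in mm, from 0 to 94, then the shift along the tool's x, y, z scaled (see below), then the turn, a rotation vector about the tool's x, y, z scaled (see below). A call has 1 to 20 rows; each row shifts and turns the commanded pose from where the row before left it, along the tool's axes as they then stand; what a row does not reach is not made up. The controller multiplies each number of a shift by 0.02 m and each number of a turn by 0.15 rad. A row lasts 1/10 s, in which the tool goes at most 50 mm and 8.59 degrees, less where a joint would pass 70% of its speed; a pose out of reach is approached as far as the arm can. A call with a number of a shift or a turn outside -1 to 1 is refused whole. A call with a gripper value outside its range is refused whole. The fingers move at their own pace and stop on an object; "newtons" is the grip in N (left out, the last holds). Time passes only in rows, so rows that do not move let the fingers close. It gives the time, the measured TCP pose, the force, the opening and the grip force at its end, in the units of the state.
- r.get_obs(): the state, without advancing time (a new reading comes with each control period).
- r.grab_frame(name): name is "scene" or "top" or "wrist"; returns a dict with "img" (400x640x3 uint8, blue, green, red), "z_map" (400x640 float32, mm along the optical axis (not along the pixel's ray), 0 where there is no reading), "K" (3x3 intrinsics, pixels), "D" ([k1, k2, p1, p2, k3] as OpenCV has them; the pictures are not rectified), "rvec" (rotation vector, rad) and "tvec" (3), from world to camera coordinates, as OpenCV has them. Camera axes: x right, y down, z forward; pixel columns grow to the right and rows downward; lengths in mm; the calibration is good to about 2 mm. A picture is of the moment at which its call begins.
- r.hand_in(): hands the job in; it is judged then, once.
The state is a dict: "time_s": time; "joints": joint angles; "qd": joint speeds; "joint_torque": joint torques, N m; "tool_pos": TCP position; "orientation": TCP orientation; "wrist_force": force on the tool from outside, world axes, zero at the start; "ft_torque": the same for the moment, N m; "finger_gap": opening from 0.0 (shut) to 1.0 (fully open); "grip_force": force on a finger pad.
Only numpy, scipy, OpenCV 4.12 (cv2) and the standard library are available. Lean on these libraries where they do the work, as an engineer would, in place of code of your own. Each camera call takes 0.05 s, during which the arm holds its last target. There are 200 camera calls.

## Working session

There is one attempt and no reset: what is moved stays moved. The work goes in short steps, Python scripts to look and compute and a tool call to move; the robot and the scene stay as the last step left them, time stands still between calls to the robot, and variables do not carry over. Pictures are saved under pics/ and viewed, at most 10 in all, crops included, and the job is handed in when it is done.

Besides the shell and the picture viewer there is one more tool, called after "Request:" by a JSON object that holds its "fn" and its "kwargs", one argument or row to a line. send_rows: Moves the arm, as the interface text tells. Its arguments: {"type":"object","properties":{"targets":{"type":"array"},"newtons":{"type":"number"}},"required":["targets"]}

```bash
ls; mkdir -p pics
cat > h.py <<'E'
import numpy as np, cv2, pickle
from scipy.spatial.transform import Rotation as R
from workcell import r
def grab(n,tag):
    f=r.grab_frame(n); cv2.imwrite(f'pics/{tag}.png',f['img']); pickle.dump(f,open(f'pics/{tag}.pkl','wb')); return f
def load(tag): return pickle.load(open(f'pics/{tag}.pkl','rb'))
def ray(f,uv):
    p=cv2.undistortPoints(np.array(uv,float).reshape(-1,1,2),np.array(f['K']),np.array(f['D']))[:,0]
    Rm=cv2.Rodrigues(np.array(f['rvec'],float))[0]; t=np.array(f['tvec'],float).ravel()
    return -Rm.T@t, np.c_[p,np.ones(len(p))]@Rm
def onplane(f,uv,z):
    c,d=ray(f,uv); return c+d*((z-c[2])/d[:,2])[:,None]
def depthpt(f,uv):
    c,d=ray(f,uv); z=np.array([f['z_map'][int(v),int(u)] for u,v in np.reshape(uv,(-1,2))]); return c+d*z[:,None]
def cloud(f):
    v,u=np.mgrid[0:400,0:640]; uv=np.c_[u.ravel(),v.ravel()]; c,d=ray(f,uv)
    P=c+d*f['z_map'].reshape(-1,1); P[f['z_map'].ravel()==0]=np.nan; return P.reshape(400,640,3)
E
python3 - <<'E'
from h import *
for n in('top','scene'):
    f=grab(n,n+'0'); print(n,f['K'],f['D'],ray(f,[[320,200]]))
a=cv2.imread('pics/top0.png')
print(r.get_obs())
E
```

```text
pics
top [[404.81989602   0.         318.76280301]
 [  0.         404.81989602 192.82647301]
 [  0.           0.           1.        ]] [-0.08897696  0.          0.          0.          0.        ] (array([ 449.5283339 ,  -79.63798255, 1272.4050898 ]), array([[ 0.05332558, -0.0204384 , -0.99852993]]))
scene [[395.88920349   0.         322.27746991]
 [  0.         395.88920349 205.59128857]
 [  0.           0.           1.        ]] [0.02056042 0.         0.         0.         0.        ] (array([1461.54971689, -344.68860902, 1181.87722809]), array([[-0.64418353,  0.16787887, -0.74637579]]))
{'time_s': 0.1, 'joints': array([-1.28708179e+00,  8.78792955e-02,  1.37210358e+00, -1.63477752e-07,
        1.68356590e+00, -1.03081615e-01]), 'qd': array([-0.00121811, -0.00133547, -0.00181144,  0.00360426, -0.00018338,
        0.00076606]), 'joint_torque': array([ 2.00575014e-03, -3.41251123e+01, -3.03302765e+01,  7.19798729e-02,
        3.04017914e-02, -1.07163826e-04]), 'tool_pos': array([ 207.32836915, -508.852795  ,  181.12199635]), 'orientation': array([-3.08111152e+00, -6.03423085e-01,  2.77218257e-04]), 'wrist_force': array([-1.01185094, -0.39587976, -0.16675247]), 'ft_torque': array([-0.00590894, -0.00676059, -0.02506968]), 'grip_force': 0.0, 'finger_gap': 0.9988986588488585}
```

View pics/top0.png

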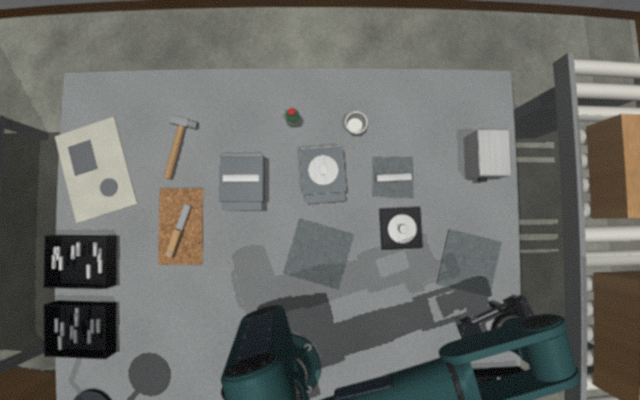

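View pics/scene0.png

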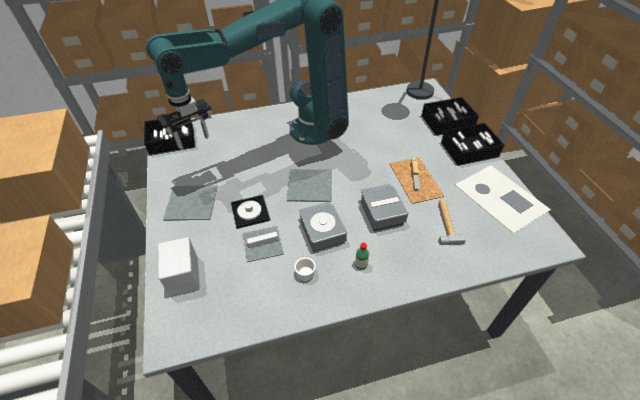

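The tray at (402,229) holds the cup, so the target is case_round at (323,172). The blade is on the mat at (179,230) and the bar is on the small pad at (393,178). Next I'll measure these with depth and look at zoomed crops.

Run:
```python
from h import *
f=load('top0');P=cloud(f);g=load('scene0')
for n,(u,v) in dict(roundlid=(310,153),roundlid2=(336,190),boss=(323,170),ledge=(323,199),ledgetop=(323,143),barlid=(228,170),barlid2=(258,195),ledgeb=(243,206),cup=(402,229),disc=(390,229),tray=(385,243),trayrim=(381,229),handle=(174,245),blade=(184,216),mat=(165,255),bench=(270,220),glue=(293,117)).items(): print(n,P[v,u].round(1))
a=f['img']
c1=cv2.resize(a[130:220,285:365],None,fx=5,fy=5,interpolation=cv2.INTER_CUBIC)
c2=cv2.resize(a[180:270,150:214],None,fx=5,fy=5,interpolation=cv2.INTER_CUBIC)
cv2.imwrite('pics/c1.png',np.hstack([c1,c2]))
print('column through case round'); 
for v in range(138,212,2): print(v,P[v,323].round(0),P[v,312].round(0))
```

```text
roundlid [655.  -75.   70.2]
roundlid2 [ 543.7 -152.3   66.5]
boss [ 603.  -113.6   74.7]
ledge [ 517.6 -113.7   53.3]
ledgetop [ 6.992e+02 -1.162e+02 -1.000e-01]
barlid [603.9 169.5  75.6]
barlid2 [529.   79.6  74.6]
ledgeb [497.1 126.4  59.5]
cup [ 425.4 -355.4   38.9]
disc [ 425.4 -322.2   19.2]
tray [ 381.4 -308.6    4.4]
trayrim [ 425.5 -295.1   13.2]
handle [379.1 343.5  31.5]
blade [468.1 316.8  21.2]
mat [348.6 370.6  33.4]
bench [455.3  51.1   2.8]
glue [760.9 -24.6  87.3]
column through case round
138 [ 714. -116.    8.] [716. -81.  -1.]
140 [ 708. -116.    2.] [709. -81.  -1.]
142 [ 702. -116.    2.] [703. -81.  -1.]
144 [ 695. -116.    3.] [696. -81.  -2.]
146 [ 676. -114.   72.] [677. -81.  68.]
148 [ 671. -114.   64.] [671. -81.  69.]
150 [ 665. -114.   67.] [665. -81.  66.]
152 [ 659. -114.   67.] [659. -81.  63.]
154 [ 652. -114.   67.] [652. -81.  68.]
156 [ 645. -114.   74.] [647. -81.  64.]
158 [ 639. -114.   76.] [640. -81.  68.]
160 [ 633. -114.   72.] [634. -81.  70.]
162 [ 628. -114.   68.] [628. -81.  69.]
164 [ 622. -114.   68.] [622. -81.  71.]
166 [ 615. -1
[... 229 characters left out ...]
6.]
178 [ 580. -114.   69.] [580. -81.  68.]
180 [ 573. -113.   74.] [574. -81.  68.]
182 [ 568. -113.   69.] [568. -81.  69.]
184 [ 561. -113.   72.] [562. -81.  66.]
186 [ 556. -114.   64.] [556. -81.  64.]
188 [ 550. -113.   66.] [550. -81.  70.]
190 [ 544. -113.   65.] [544. -81.  66.]
192 [ 538. -113.   69.] [538. -81.  64.]
194 [ 533. -114.   55.] [532. -81.  59.]
196 [ 526. -114.   58.] [527. -81.  58.]
198 [ 521. -114.   55.] [520. -80.  58.]
200 [ 515. -114.   55.] [514. -80.  58.]
202 [ 511. -115.    3.] [508. -80.  58.]
204 [ 505. -115.   -0.] [505. -80.   0.]
206 [ 499. -115.   -1.] [499. -80.   0.]
208 [ 492. -115.    3.] [492. -80.  -1.]
210 [ 486. -115.    5.] [486. -80.   5.]
```

View pics/c1.png

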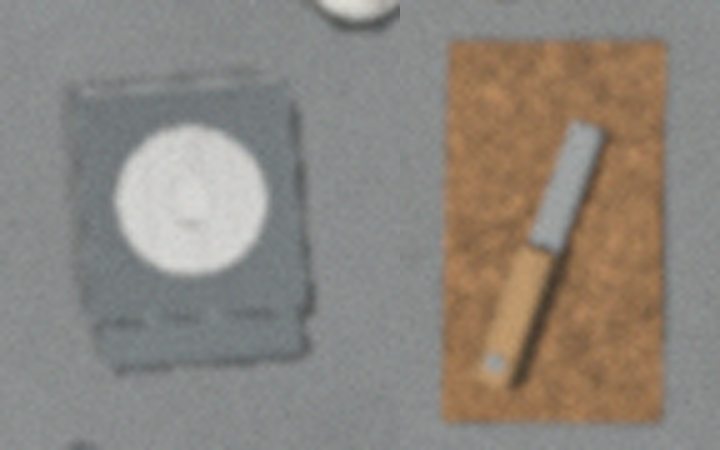

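```bash
cat >> h.py <<'E'
def plan(pos=None,yaw=None,pitch=0.):
    """units to reach world pos with tool down, tool x at yaw; shift in present tool axes, then turn"""
    o=r.get_obs(); M=R.from_rotvec(o['orientation'])
    x=M.as_matrix()[:,0]; print('t',round(o['time_s'],2),'pos',o['tool_pos'].round(1),'yaw',round(np.arctan2(x[1],x[0]),4),'gap',round(o['finger_gap']*94,1),'F',o['wrist_force'].round(1),'grip',o['grip_force'])
    if pos is not None: print('shift units',(M.inv().apply(np.array(pos)-o['tool_pos'])/20).round(3))
    if yaw is not None:
        T=R.from_euler('z',yaw)*R.from_euler('x',np.pi); T=T*R.from_euler('y',pitch)
        print('turn units',((M.inv()*T).as_rotvec()/.15).round(3))
E
python3 - <<'E'
from h import *
plan([490,-200,330],0.08)
f=grab('wrist','w0'); print(ray(f,[[320,200],[0,200],[320,0]]),f['K'])
E
```

```text
t 0.1 pos [ 207.3 -508.9  181.1] yaw 0.3868 gap 93.9 F [-1.  -0.4 -0.2] grip 0.0
shift units [18.916 -8.985 -7.423]
turn units [-1.300e-02  1.000e-03  2.045e+00]
(array([ 281.75309106, -479.44701855,  384.30345303]), array([[-0.25813839, -0.12163619, -0.95861003],
       [-0.66372009,  0.8752737 , -0.95771039],
       [ 0.34792209,  0.12538339, -1.14598671]])) [[291.42329855   0.         315.28186021]
 [  0.         291.42329855 197.05875035]
 [  0.           0.           1.        ]]
```

Request:
{"fn": "send_rows", "kwargs": {
  "targets": [
    [94,0,0,0,0,0,0.68],
    [94,0,0,-0.4,0,0,0.68],
    [94,0,0,-0.4,0,0,0.68],
    [94,0.95,-0.9,-0.42,0,0,0],
    [94,0.95,-0.9,-0.42,0,0,0],
    [94,0.95,-0.9,-0.42,0,0,0],
    [94,0.95,-0.9,-0.42,0,0,0],
    [94,0.95,-0.9,-0.42,0,0,0],
    [94,0.95,-0.9,-0.42,0,0,0],
    [94,0.95,-0.9,-0.42,0,0,0],
    [94,0.95,-0.9,-0.42,0,0,0],
    [94,0.95,-0.9,-0.42,0,0,0],
    [94,0.95,-0.9,-0.42,0,0,0],
    [94,0.95,-0.9,-0.42,0,0,0],
    [94,0.95,-0.9,-0.42,0,0,0],
    [94,0.95,-0.9,-0.42,0,0,0],
    [94,0.95,-0.9,-0.42,0,0,0],
    [94,0.95,-0.9,-0.42,0,0,0],
    [94,0.95,-0.9,-0.42,0,0,0]
  ]
}}

```text
time_s: 2.05
tool_pos: [487.8, -196.8, 332.5]
orientation: [-3.139, -0.127, 0.001]
wrist_force: [-0.2, -0.3, -0.7]
finger_gap: 1.0
grip_force: 0.0
```

Run:
```python
from h import *
f=grab('wrist','w1'); plan(); print(ray(f,[[320,200]]))
```

```text
t 2.1 pos [ 490.2 -194.2  333.6] yaw 0.0854 gap 93.7 F [-0.9  0.9 -0.2] grip 0.0
(array([ 567.86173849, -190.84306185,  535.63035245]), array([[-0.28307675, -0.04001628, -0.958452  ]]))
```

View pics/w1.png

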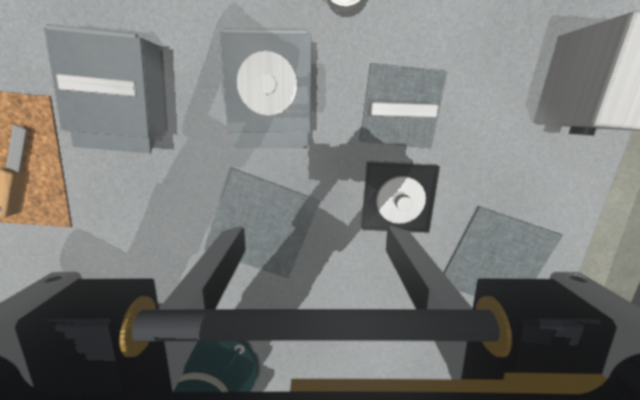

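The wrist view shows the case_round lid at about (222–312, 32–115) with its ledge below at y≈115–145. The cup is in the tray at (402,200) and the mat is at the left. I'll fit these from clouds and cross-check by triangulating against the top view.

```bash
cat >> h.py <<'E'
def tri(f,uv,g,uw):
    c,d=ray(f,[uv]);e,k=ray(g,[uw]);d=d[0];k=k[0]
    s=np.linalg.lstsq(np.c_[d,-k],e-c,rcond=None)[0]; a=c+d*s[0];b=e+k*s[1]; return (a+b)/2,np.linalg.norm(a-b)
def white(f,box):
    u0,v0,u1,v1=box; a=f['img'][v0:v1,u0:u1]; h=cv2.cvtColor(a,cv2.COLOR_BGR2HSV)
    g=a.min(2); t,_=cv2.threshold(g,0,255,cv2.THRESH_OTSU); m=(g>t).astype(np.uint8)
    cs=cv2.findContours(m,cv2.RETR_EXTERNAL,cv2.CHAIN_APPROX_NONE)[0]; c=max(cs,key=cv2.contourArea)
    e=cv2.fitEllipse(c); return np.array(e[0])+[u0,v0],e[1],e[2]
E
python3 - <<'E'
from h import *
f=load('w1');t=load('top0')
wl=white(f,(228,45,308,122)); tl=white(t,(303,150,343,190)); print(wl,tl,'lid disc tri',tri(f,wl[0],t,tl[0]))
tc=white(t,(384,212,420,246)); print('top cup',tc)
for n,g in(('w',f),('t',t)):
    P=cloud(g)
    def reg(x0,x1,y0,y1,z0,z1): 
        m=(P[...,0]>x0)&(P[...,0]<x1)&(P[...,1]>y0)&(P[...,1]<y1)&(P[...,2]>z0)&(P[...,2]<z1); return P[m]
    q=reg(500,700,-210,-20,62,85); print(n,'lid n',len(q),'rect',cv2.minAreaRect(q[:,:2].astype(np.float32)))
    c=reg(*(615,655),*(-180,-50),40,90); d=reg(545,558,-150,-80,40,90); print(' lid z plain',np.median(reg(655,668,-160,-70,40,90)[:,2]),np.median(d[:,2]),' ledge',np.median(reg(516,527,-150,-75,40,62)[:,2]),' bench',np.median(reg(480,495,-140,-90,-20,20)[:,2]))
    q=reg(350,500,-430,-290,-20,60); print(' cup boss',(b:=q[q[:,2]>27]).mean(0),len(b),np.median(b[:,2]),' tray rim z etc')
E
```

```text
(array([266.54556656,  82.81000519]), (58.743202209472656, 64.02515411376953), 158.60610961914062) (array([322.71253777, 169.66609764]), (28.793615341186523, 29.19643211364746), 118.38959503173828) lid disc tri (array([ 606.45913341, -113.19060575,   56.09313742]), np.float64(0.19447820526293189))
top cup (array([401.69659805, 228.22223854]), (27.972042083740234, 28.199703216552734), 92.48480224609375)
w lid n 8965 rect ((606.7507934570312, -114.76231384277344), (143.69143676757812, 130.55584716796875), 4.330513954162598)
 lid z plain 67.56934060020043 67.40612205071957  ledge 56.40137651370566  bench 0.7865895685852138
 cup boss [ 426.87707124 -360.34418183   38.89649078] 215 39.76890552176087  tray rim z etc
t lid n 2047 rect ((605.1050415039062, -112.63468170166016), (150.02212524414062, 130.35964965820312), 4.31491756439209)
 lid z plain 67.68972310924653 67.45076831442589  ledge 56.34765169305615  bench 0.528506753081956
 cup boss [ 427.82578702 -358.75001743   39.54249209] 69 39.95338208989847  tray rim z etc
```

Request:
{"fn": "send_rows", "kwargs": {
  "targets": [
    [94,-0.1,-1,0,0,0,0],
    [94,-0.1,-1,0,0,0,0],
    [94,-0.1,-1,0,0,0,0],
    [94,-0.1,-1,0,0,0,0],
    [94,-0.1,-1,0,0,0,0],
    [94,-0.1,-1,0,0,0,0],
    [94,-0.1,-1,0,0,0,0],
    [94,-0.1,-1,0,0,0,0],
    [94,-0.1,-1,0,0,0,0],
    [94,-0.1,-1,0,0,0,0],
    [94,-0.1,-1,0,0,0,0],
    [94,-0.1,-1,0,0,0,0],
    [94,-0.1,-1,0,0,0,0],
    [94,-0.1,-1,0,0,0,0],
    [94,-0.1,-1,0,0,0,0],
    [94,-0.1,-1,0,0,0,0],
    [94,-0.1,-1,0.2,0,0,0],
    [94,-0.1,-1,0.4,0,0,0],
    [94,-0.1,-1,0.5,0,0,0],
    [94,-0.1,-1,0.6,0,0,0]
  ]
}}

```text
time_s: 4.1
tool_pos: [414.9, 198.2, 298.1]
orientation: [3.139, 0.127, 0.0]
wrist_force: [0.3, 0.2, 0.2]
finger_gap: 0.997
grip_force: 0.0
```

Request:
{"fn": "send_rows", "kwargs": {
  "targets": [
    [94,-0.1,-1,0.7,0,0,0],
    [94,-0.1,-1,0.7,0,0,0],
    [94,-0.1,-1,0.7,0,0,0],
    [94,-0.1,-1,0.7,0,0,0],
    [94,-0.1,-1,0.5,0,0,0],
    [94,-0.1,-1,0,0,0,0],
    [94,-0.1,-0.6,0,0,0,0.6],
    [94,0,0,0,0,0,0.9],
    [94,0,0,0,0,0,0.9],
    [94,0,0,0,0,0,0]
  ]
}}

```text
time_s: 5.1
tool_pos: [390.3, 327.9, 232.0]
orientation: [3.11, -0.436, -0.001]
wrist_force: [-0.7, -0.5, -0.2]
finger_gap: 1.0
grip_force: 0.0
```

Run:
```python
from h import *
f=grab('wrist','w2'); plan([395,333,150],-.29)
c=f['img'][:,100:540]; 
P=cloud(f)
m=(abs(P[...,0]-420)<130)&(abs(P[...,1]-330)<75)&(P[...,2]>13)&(P[...,2]<45)
q=P[m]; print(len(q)); 
for lo,hi in((13,25),(26,40)):
    k=q[(q[:,2]>lo)&(q[:,2]<hi)]; print(lo,len(k),np.median(k[:,2]),cv2.minAreaRect(k[:,:2].astype(np.float32)))
m2=(abs(P[...,0]-420)<130)&(abs(P[...,1]-330)<75)&(P[...,2]<12); print('mat z',np.median(P[m2][:,2]))
```

```text
t 5.15 pos [390.4 327.9 232.1] yaw -0.2766 gap 94.0 F [-0.2  0.3  0.3] grip 0.0
shift units [ 0.154 -0.314  4.104]
turn units [0.005 0.003 0.09 ]
1940
13 898 20.50250459440872 ((434.69732666015625, 329.2311706542969), (21.031278610229492, 146.16766357421875), 71.16031646728516)
26 1038 33.52903655622262 ((385.2305603027344, 347.4226379394531), (23.92844581604004, 90.01895904541016), 70.56168365478516)
mat z 5.4341729388157205
```

View pics/w2.png

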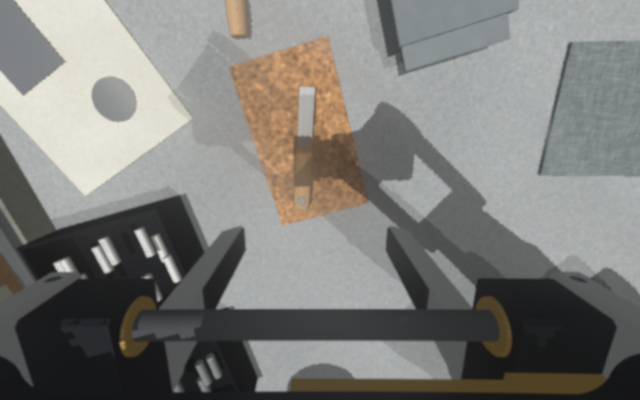

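Request:
{"fn": "send_rows", "kwargs": {
  "targets": [
    [60,0,0,0,0,0,0.42],
    [60,0.4,-0.43,0.9,0,0,0],
    [60,0.38,-0.4,0.9,0,0,0],
    [60,0,0,0.9,0,0,0],
    [60,0,0,0.9,0,0,0],
    [60,0,0,0.9,0,0,0],
    [60,0,0,0.9,0,0,0],
    [60,0,0,0.9,0,0,0],
    [60,0,0,0.9,0,0,0],
    [60,0,0,0.9,0,0,0],
    [60,0,0,0.8,0,0,0],
    [60,0,0,0.6,0,0,0],
    [60,0,0,0,0,0,0],
    [60,0,0,0,0,0,0]
  ]
}}

```text
time_s: 6.55
tool_pos: [411.0, 338.5, 42.8]
orientation: [-3.096, 0.534, -0.0]
wrist_force: [-0.4, -0.8, -0.4]
finger_gap: 0.637
grip_force: 0.0
```

Run:
```python
from h import *
plan([410.7,338.4,22],-.339)
f=load('top0');a=cv2.cvtColor(f['img'],cv2.COLOR_BGR2HSV)
m=cv2.inRange(a,(5,70,60),(22,255,255)); m[:, :140]=0;m[:,215:]=0;m[:182]=0;m[270:]=0
m=cv2.morphologyEx(m,cv2.MORPH_CLOSE,np.ones((7,7)))
c=max(cv2.findContours(m,0,1)[0],key=cv2.contourArea).reshape(-1,2)
print('mat',cv2.minAreaRect(onplane(f,c,5)[:,:2].astype(np.float32)))
```

```text
t 6.55 pos [411.  338.5  42.8] yaw -0.3415 gap 59.9 F [-0.4 -0.8 -0.4] grip 0.0
shift units [-0.011  0.009  1.039]
turn units [-0.    -0.001 -0.017]
mat ((439.33294677734375, 333.7860107421875), (235.6650390625, 139.8599395751953), 0.25214144587516785)
```

Request:
{"fn": "send_rows", "kwargs": {
  "targets": [
    [60,0,0,0.5,0,0,0],
    [60,0,0,0.52,0,0,0],
    [60,0,0,0,0,0,0],
    [10,0,0,0,0,0,0],
    [10,0,0,0,0,0,0],
    [10,0,0,0,0,0,0],
    [10,0,0,0,0,0,0],
    [10,0,0,0,0,0,0]
  ],
  "newtons": 60
}}

```text
time_s: 7.35
tool_pos: [410.9, 338.6, 22.4]
orientation: [-3.096, 0.535, -0.001]
wrist_force: [-0.1, 0.2, -0.6]
finger_gap: 0.247
grip_force: 0.0
```

Request:
{"fn": "send_rows", "kwargs": {
  "targets": [
    [10,0,0,-0.3,0,0,0],
    [10,0,0,-0.6,0,0,0],
    [10,0,0,-0.9,0,0,0],
    [10,0,0,-0.9,0,0,-0.4],
    [10,0,0,-0.9,0,0,-0.6],
    [10,0,0,-0.9,0,0,-0.6],
    [10,0,0,-0.9,0,0,-0.6],
    [10,0,0,-0.9,0,0,-0.58],
    [10,0,0.5,-0.9,0,0,0],
    [10,0,0.9,-0.4,0,0,0],
    [10,0,0.9,0,0,0,0],
    [10,0,0.9,0,0,0,0],
    [10,0,0.9,0,0,0,0],
    [10,0,0.9,0,0,0,0],
    [10,0,0.9,0,0,0,0],
    [10,0,0.9,0,0,0,0],
    [10,0,0.9,0,0,0,0],
    [10,0,0.9,0,0,0,0],
    [10,0,0.9,0,0,0,0],
    [10,0,0.9,0,0,0,0]
  ]
}}

```text
time_s: 9.35
tool_pos: [426.5, 130.4, 175.6]
orientation: [-3.139, -0.118, -0.003]
wrist_force: [0.5, -0.2, -0.3]
finger_gap: 0.108
grip_force: 0.0
```

Request:
{"fn": "send_rows", "kwargs": {
  "targets": [
    [10,0,0.9,0,0,0,0],
    [10,0,0.9,0,0,0,0],
    [10,0,0.9,0,0,0,0],
    [10,0,0.9,0,0,0,0],
    [10,0,0.9,0,0,0,0],
    [10,-0.2,0.9,0.2,0,0,0],
    [10,-0.3,0.9,0.4,0,0,0],
    [10,-0.3,0.9,0.6,0,0,0],
    [10,0,0.9,0.7,0,0,0],
    [10,0,0.9,0.7,0,0,0],
    [10,0,0.9,0.7,0,0,0],
    [10,0,0.9,0.7,0,0,0],
    [10,0,0.9,0.5,0,0,0],
    [10,0,0.3,0,0,0,0],
    [10,0,0,0,0,0,0],
    [10,0,0,0,0,0,0]
  ]
}}

```text
time_s: 10.95
tool_pos: [428.9, -109.2, 85.5]
orientation: [3.139, 0.118, 0.003]
wrist_force: [0.2, -0.6, 1.1]
finger_gap: 0.106
grip_force: 0.0
```

Run:
```python
from h import *
plan([428.5,-127.1,80],.0754)
f=grab('wrist','w3'); P=cloud(f)
C=np.array([606,-113.7]);u=np.array([np.cos(.0754),np.sin(.0754)]);n=np.array([-u[1],u[0]])
L=np.dstack([(P[...,:2]-C)@u,(P[...,:2]-C)@n,P[...,2]])
def box(x0,x1,y0,y1,z0,z1): return L[(L[...,0]>x0)&(L[...,0]<x1)&(L[...,1]>y0)&(L[...,1]<y1)&(L[...,2]>z0)&(L[...,2]<z1)]
q=box(-93,-75,-55,-18,40,70);print('ledge z',np.median(q[:,2]),len(q)); q=box(-66,-50,-55,55,40,90);print('lid z',np.median(q[:,2]),len(q))
q=box(-130,-100,-60,60,-20,20);print('bench',np.median(q[:,2]))
q=box(-170,-70,-25,25,72,120);print('blade/handle',len(q)); 
for a in range(-140,-60,10):
    k=q[(q[:,0]>a)&(q[:,0]<a+10)]; print(a,len(k),k.mean(0).round(1) if len(k) else '', np.ptp(k[:,1]).round(1) if len(k) else '')
print('tip x',q[:,0].max() if len(q) else None)
q=box(-90,90,-90,90,62,75);print(cv2.minAreaRect(q[:,:2].astype(np.float32)))
```

```text
t 10.95 pos [ 428.9 -109.2   85.5] yaw 0.075 gap 9.9 F [ 0.2 -0.6  1.1] grip 0.0
shift units [-0.09   0.892  0.273]
turn units [ 0.003 -0.013 -0.003]
ledge z 56.647115346365084 1264
lid z 67.68373668246582 4041
bench 0.6221410840843475
blade/handle 109
-140 0  
-130 0  
-120 0  
-110 0  
-100 0  
-90 0  
-80 0  
-70 0  
tip x -166.4740855794733
((-48.19525146484375, -1.0026397705078125), (130.59815979003906, 47.987247467041016), 89.9213638305664)
```

View pics/w3.png

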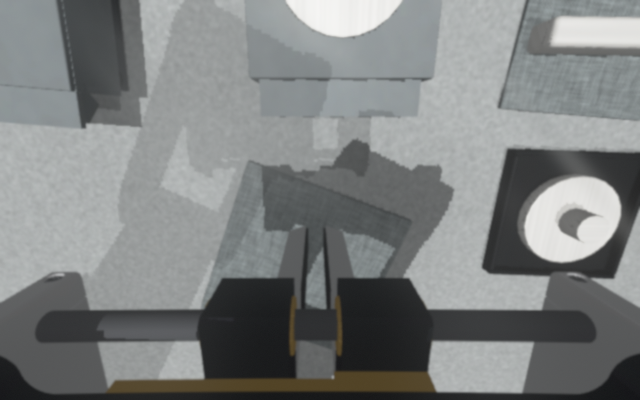

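The blade isn't in the gripper: the fingers show empty at (320,240), so the grasp failed. I'll check the mat.

Run:
```python
from h import *
f=grab('top','top1'); a=f['img'];b=load('top0')['img']
cv2.imwrite('pics/c2.png',cv2.resize(np.hstack([b[170:275,140:220],a[170:275,140:220]]),None,fx=5,fy=5,interpolation=cv2.INTER_CUBIC)[:590])
```

```text
(no output)
```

View pics/c2.png

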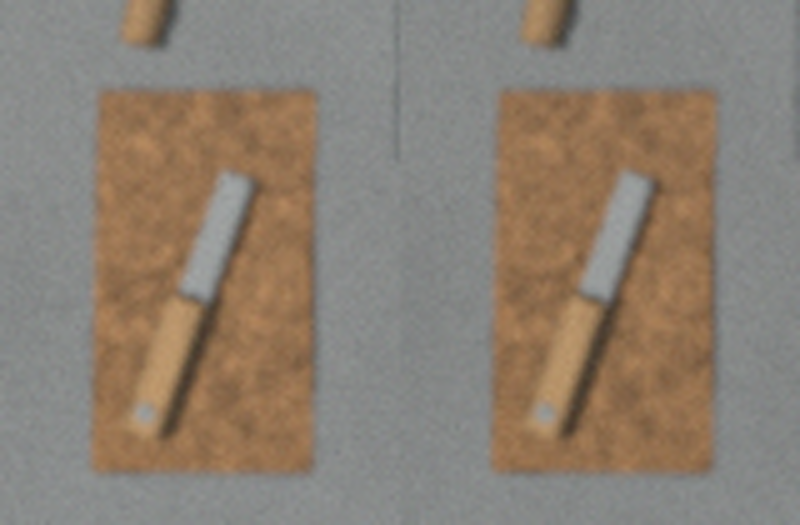

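The blade hasn't moved; I lifted before the fingers had closed. I'll go back and allow more closing time.

Request:
{"fn": "send_rows", "kwargs": {
  "targets": [
    [40,0,0,-0.9,0,0,0],
    [40,0,-0.6,-0.9,0,0,0],
    [40,0,-0.98,-0.9,0,0,0],
    [40,0,-0.98,-0.9,0,0,0],
    [40,0,-0.98,0,0,0,0],
    [40,0,-0.98,0,0,0,0],
    [40,0,-0.98,0,0,0,0],
    [40,0,-0.98,0,0,0,0],
    [40,0,-0.98,0,0,0,0],
    [40,0,-0.98,0,0,0,0],
    [40,0,-0.98,0,0,0,0],
    [40,0,-0.98,0,0,0,0],
    [40,0,-0.98,0,0,0,0],
    [40,0,-0.98,0,0,0,0],
    [40,0,-0.98,0,0,0,0],
    [40,0,-0.98,0,0,0,0],
    [40,0.2,-0.98,0,0,0,0],
    [40,0.2,-0.98,0,0,0,0],
    [40,0.2,-0.98,0,0,0,0],
    [40,0.18,-0.98,0,0,0,0]
  ]
}}

```text
time_s: 13.05
tool_pos: [416.2, 257.1, 156.8]
orientation: [-3.139, -0.12, -0.001]
wrist_force: [-0.1, -0.6, 0.1]
finger_gap: 0.425
grip_force: 0.0
```

Request:
{"fn": "send_rows", "kwargs": {
  "targets": [
    [40,0,-0.98,0,0,0,0],
    [40,0,-0.98,0,0,0,0],
    [40,0,-0.98,0,0,0,0],
    [40,0,-0.98,0,0,0,0.78],
    [40,0,0,0.5,0,0,1],
    [40,0,0,0.9,0,0,1],
    [40,0,0,0.9,0,0,0],
    [40,0,0,0.9,0,0,0],
    [40,0,0,0,0,0,0],
    [40,0,0,0,0,0,0]
  ]
}}

```text
time_s: 14.05
tool_pos: [410.4, 334.1, 92.7]
orientation: [-3.096, 0.534, -0.0]
wrist_force: [0.0, 0.4, 0.3]
finger_gap: 0.424
grip_force: 0.0
```

Run:
```python
from h import *
plan([410.7,338.4,22],-.339)
```

```text
t 14.05 pos [410.4 334.1  92.7] yaw -0.3414 gap 39.8 F [0.  0.4 0.3] grip 0.0
shift units [-0.058 -0.206  3.533]
turn units [-0.001 -0.001 -0.016]
```

Request:
{"fn": "send_rows", "kwargs": {
  "targets": [
    [40,-0.06,-0.2,0.8,0,0,0],
    [40,0,0,0.9,0,0,0],
    [40,0,0,0.9,0,0,0],
    [40,0,0,0.6,0,0,0],
    [40,0,0,0.33,0,0,0],
    [10,0,0,0,0,0,0],
    [5,0,0,0,0,0,0],
    [5,0,0,0,0,0,0],
    [5,0,0,0,0,0,0],
    [5,0,0,0,0,0,0],
    [5,0,0,0,0,0,0],
    [5,0,0,0,0,0,0]
  ],
  "newtons": 60
}}

```text
time_s: 15.25
tool_pos: [411.0, 337.9, 21.6]
orientation: [-3.096, 0.535, -0.0]
wrist_force: [-0.2, 0.0, 0.2]
finger_gap: 0.055
grip_force: 0.0
```

Run:
```python
from h import *
a=grab('wrist','w4')['img']; b=grab('top','top2')['img']; s=grab('scene','s2')['img']
x=cv2.resize(b[170:275,140:220],None,fx=3.8,fy=3.8,interpolation=cv2.INTER_CUBIC); y=cv2.resize(a[:,160:480],None,fx=1,fy=1)
z=cv2.resize(s[120:240,360:460],None,fx=3,fy=3.33)
H=399;print(x.shape,y.shape,z.shape)
cv2.imwrite('pics/c4.png',np.hstack([i[:396] for i in(x[:396],y)]) [:, :800])
```

```text
(399, 304, 3) (400, 320, 3) (400, 300, 3)
```

View pics/c4.png

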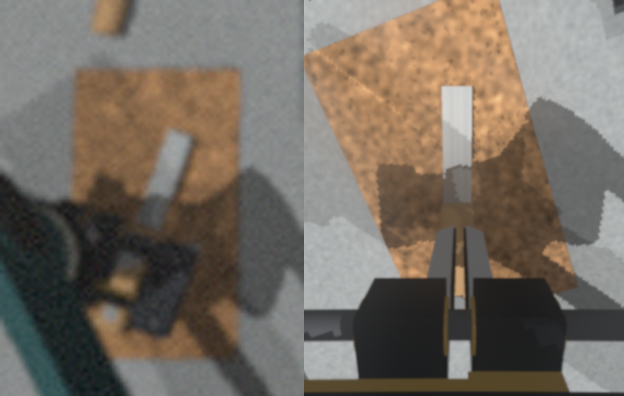

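The top crop shows the fingers over the handle with the blade unmoved. The wrist crop shows wood between the closed fingers, so they closed above the handle. I'll check the real fingertip height from depth.

Run:
```python
from h import *
print(r.tip_extent, [x for x in dir(r) if x[0]!='_'])
o=r.get_obs();M=R.from_rotvec(o['orientation'])
for tag in('w4','w3'):
    f=load(tag); P=cloud(f)
    pos=o['tool_pos'] if tag=='w4' else np.array([428.9,-109.2,85.5]); MM=M if tag=='w4' else R.from_euler('z',.075)*R.from_euler('x',np.pi)
    for v in(215,225,230,235,240,250,265,280): 
        print(tag,v,[MM.inv().apply(P[v,u]-pos).round(0).tolist() for u in(300,310,320,332,345)])
```

```text
14.0 ['MotionError', 'get_obs', 'grab_frame', 'hand_in', 'tip_extent']
w4 215 [[13.0, -10.0, -11.0], [13.0, -3.0, -12.0], [13.0, 4.0, -13.0], [3.0, 14.0, 16.0], [3.0, 24.0, 16.0]]
w4 225 [[5.0, -10.0, -11.0], [6.0, -3.0, -13.0], [6.0, 4.0, -12.0], [-5.0, 14.0, 15.0], [-6.0, 25.0, 16.0]]
w4 230 [[9.0, -9.0, -30.0], [8.0, -3.0, -28.0], [8.0, 4.0, -28.0], [9.0, 11.0, -31.0], [-10.0, 25.0, 16.0]]
w4 235 [[10.0, -9.0, -40.0], [8.0, -3.0, -36.0], [9.0, 3.0, -37.0], [9.0, 11.0, -38.0], [-14.0, 25.0, 16.0]]
w4 240 [[10.0, -8.0, -47.0], [8.0, -3.0, -42.0], [8.0, 3.0, -43.0], [10.0, 10.0, -47.0], [-19.0, 25.0, 16.0]]
w4 250 [[9.0, -8.0, -59.0], [8.0, -2.0, -56.0], [8.0, 3.0, -56.0], [10.0, 9.0, -61.0], [-28.0, 25.0, 16.0]]
w4 265 [[9.0, -7.0, -75.0], [8.0, -2.0, -73.0], [-1.0, 3.0, -57.0], [10.0, 9.0, -76.0], [10.0, 15.0, -76.0]]
w4 280 [[34.0, -4.0, -128.0], [8.0, -2.0, -86.0], [-39.0, 4.0, -11.0], [33.0, 5.0, -127.0], [34.0, 9.0, -128.0]]
w3 215 [[-19.0, -15.0, 78.0], [-19.0, -5.0, 77.0], [-19.0, 6.0, 79.0], [-19.0, 18.0, 77.0], [-19.0, 31.0, 79.0]]
w3 225 [[-30.0, -15.0, 78.0], [-30.0, -5.0, 79.0], [-30.0, 6.0, 77.0], [-30.0, 18.0, 77.0], [-30.0, 31.0, 78.0]]
w3 230 [[9.0, -9.0, -31.0], [-35.0, -5.0, 77.0], [-36.0, 6.0, 78.0], [9.0, 11.0, -31.0], [-35.0, 31.0, 77.0]]
w3 235 [[9.0, -9.0, -39.0], [-41.0, -5.0, 78.0], [-41.0, 6.0, 77.0], [9.0, 11.0, -39.0], [-42.0, 32.0, 79.0]]
w3 240 [[9.0, -8.0, -47.0], [-46.0, -5.0, 77.0], [-47.0, 6.0, 78.0], [9.0, 10.0, -46.0], [-47.0, 32.0, 79.0]]
w3 250 [[8.0, -8.0, -57.0], [-58.0, -5.0, 78.0], [-58.0, 6.0, 78.0], [10.0, 10.0, -61.0], [9.0, 17.0, -59.0]]
w3 265 [[9.0, -7.0, -75.0], [-76.0, -5.0, 78.0], [-76.0, 6.0, 78.0], [10.0, 9.0, -76.0], [9.0, 15.0, -76.0]]
w3 280 [[8.0, -6.0, -88.0], [-94.0, -5.0, 78.0], [-94.0, 6.0, 78.0], [9.0, 8.0, -89.0], [33.0, 9.0, -128.0]]
```

Run:
```python
from h import *
f=load('w3');P=cloud(f);MM=R.from_euler('z',.075)*R.from_euler('x',np.pi);pos=np.array([428.9,-109.2,85.5])
Q=MM.inv().apply(P.reshape(-1,3)-pos).reshape(400,640,3)
for v in range(224,232): print(v,[(u,Q[v,u].round(0).tolist()) for u in range(292,340,5) if Q[v,u,2]<20])
```

```text
224 []
225 []
226 [(327, [9.0, 8.0, -24.0])]
227 [(302, [9.0, -8.0, -26.0]), (327, [9.0, 8.0, -26.0])]
228 [(302, [9.0, -8.0, -27.0]), (307, [8.0, -5.0, -24.0]), (327, [10.0, 8.0, -29.0]), (332, [9.0, 11.0, -28.0])]
229 [(297, [9.0, -11.0, -29.0]), (302, [9.0, -8.0, -28.0]), (307, [8.0, -5.0, -25.0]), (327, [9.0, 8.0, -29.0]), (332, [10.0, 11.0, -30.0])]
230 [(292, [9.0, -14.0, -31.0]), (297, [9.0, -11.0, -30.0]), (302, [9.0, -8.0, -32.0]), (307, [8.0, -5.0, -27.0]), (327, [9.0, 8.0, -30.0]), (332, [9.0, 11.0, -31.0]), (337, [9.0, 14.0, -31.0])]
231 [(292, [10.0, -14.0, -34.0]), (297, [9.0, -11.0, -33.0]), (302, [9.0, -8.0, -33.0]), (307, [8.0, -5.0, -29.0]), (327, [9.0, 8.0, -33.0]), (332, [9.0, 11.0, -33.0]), (337, [9.0, 14.0, -33.0])]
```

Request:
{"fn": "send_rows", "kwargs": {
  "targets": [
    [44,0,0,-0.3,0,0,0],
    [44,0,0,0,0,0,0],
    [44,0,0,0,0,0,0],
    [44,0,0,0,0,0,0],
    [44,0,0,0,0,0,0],
    [44,0,0,0.5,0,0,0],
    [44,0,0,0.5,0,0,0],
    [44,0,0,0.3,0,0,0],
    [44,0,0,0,0,0,0]
  ]
}}

```text
time_s: 16.3
tool_pos: [409.6, 337.0, -0.5]
orientation: [3.093, -0.534, -0.004]
wrist_force: [-0.3, -0.3, -0.6]
finger_gap: 0.471
grip_force: 0.0
```

Run:
```python
from h import *
plan()
f=grab('wrist','w5');P=cloud(f)
for v in range(222,236): print(v,[(u,P[v,u].round(0).tolist()) for u in (272,278,284,290,340,346,352,358)])
```

```text
t 16.3 pos [409.6 337.   -0.5] yaw -0.3422 gap 44.3 F [-0.3 -0.3 -0.6] grip 0.0
222 [(272, [425.0, 364.0, 5.0]), (278, [423.0, 360.0, 5.0]), (284, [422.0, 356.0, 5.0]), (290, [421.0, 352.0, 5.0]), (340, [409.0, 318.0, 6.0]), (346, [407.0, 314.0, 6.0]), (352, [406.0, 310.0, 6.0]), (358, [404.0, 306.0, 6.0])]
223 [(272, [424.0, 364.0, 6.0]), (278, [423.0, 360.0, 5.0]), (284, [422.0, 356.0, 6.0]), (290, [420.0, 352.0, 5.0]), (340, [408.0, 318.0, 5.0]), (346, [407.0, 314.0, 6.0]), (352, [404.0, 310.0, 4.0]), (358, [403.0, 306.0, 6.0])]
224 [(272, [423.0, 365.0, 4.0]), (278, [422.0, 360.0, 6.0]), (284, [421.0, 356.0, 6.0]), (290, [420.0, 352.0, 7.0]), (340, [407.0, 318.0, 5.0]), (346, [406.0, 314.0, 6.0]), (352, [404.0, 310.0, 5.0]), (358, [402.0, 306.0, 5.0])]
225 [(272, [423.0, 365.0, 5.0]), (278, [422.0, 360.0, 7.0]), (284, [420.0, 356.0, 7.0]), (290, [418.0, 353.0, 4.0]), (340, [406.0, 319.0, 5.0]), (346, [405.0, 314.0, 6.0]), (352, [404.0, 310.0, 7.0]), (358, [402.0, 306.0, 5.0])]
226 [(272, [422.0, 365.0, 6.0]), (278, [426.0, 357.0, 23.0]), (284, [419.0, 357.0, 5.0]), (290, [418.0, 
[... 1521 characters left out ...]
]
233 [(272, [428.0, 358.0, 36.0]), (278, [426.0, 356.0, 33.0]), (284, [414.0, 359.0, 5.0]), (290, [413.0, 355.0, 6.0]), (340, [401.0, 320.0, 6.0]), (346, [399.0, 316.0, 6.0]), (352, [410.0, 312.0, 33.0]), (358, [410.0, 308.0, 36.0])]
234 [(272, [428.0, 358.0, 38.0]), (278, [425.0, 356.0, 33.0]), (284, [414.0, 359.0, 6.0]), (290, [412.0, 355.0, 5.0]), (340, [400.0, 321.0, 6.0]), (346, [398.0, 317.0, 6.0]), (352, [409.0, 312.0, 33.0]), (358, [410.0, 309.0, 37.0])]
235 [(272, [428.0, 358.0, 39.0]), (278, [425.0, 356.0, 35.0]), (284, [413.0, 360.0, 5.0]), (290, [411.0, 355.0, 6.0]), (340, [399.0, 321.0, 5.0]), (346, [397.0, 317.0, 4.0]), (352, [410.0, 312.0, 36.0]), (358, [409.0, 309.0, 37.0])]
```

The fingertips measure about 23 mm above where the reported TCP sits (z 22 at TCP −0.5), so the reported tool length is about 37 mm off. I'll use the measured offset: tip z = TCP z + 23.

Request:
{"fn": "send_rows", "kwargs": {
  "targets": [
    [44,0.03,-0.08,0.35,0,0,0],
    [44,0,0,0.35,0,0,0],
    [10,0,0,0,0,0,0],
    [5,0,0,0,0,0,0],
    [5,0,0,0,0,0,0],
    [5,0,0,0,0,0,0],
    [5,0,0,0,0,0,0],
    [5,0,0,0,0,0,0]
  ],
  "newtons": 60
}}

```text
time_s: 17.15
tool_pos: [412.2, 339.2, -12.3]
orientation: [-3.095, 0.535, -0.001]
wrist_force: [1.0, 0.5, -0.8]
finger_gap: 0.249
grip_force: 60.0
```

Request:
{"fn": "send_rows", "kwargs": {
  "targets": [
    [5,0,0,-0.3,0,0,0],
    [5,0,0,-0.7,0,0,0],
    [5,0,0,-0.9,0,0,0],
    [5,0,0,-1,0,0,-0.4],
    [5,0,0,-1,0,0,-0.6],
    [5,0,0,-1,0,0,-0.6],
    [5,0,0,-1,0,0,-0.6],
    [5,0,0,-1,0,0,-0.58],
    [5,0,0.5,-1,0,0,0],
    [5,0,0.9,0,0,0,0],
    [5,0,0.9,0,0,0,0],
    [5,0,0.9,0,0,0,0],
    [5,0,0.9,0,0,0,0],
    [5,0,0.9,0,0,0,0],
    [5,0,0.9,0,0,0,0],
    [5,0,0.9,0,0,0,0],
    [5,0,0.9,0,0,0,0],
    [5,0,0.9,0,0,0,0],
    [5,0,0.9,0,0,0,0],
    [5,0,0.9,0,0,0,0]
  ]
}}

```text
time_s: 19.15
tool_pos: [427.6, 131.1, 146.9]
orientation: [-3.139, -0.118, -0.003]
wrist_force: [-0.5, -0.2, -0.4]
finger_gap: 0.253
grip_force: 60.0
```

Request:
{"fn": "send_rows", "kwargs": {
  "targets": [
    [5,0,0.9,0,0,0,0],
    [5,0,0.9,0,0,0,0],
    [5,-0.3,0.9,0,0,0,0],
    [5,-0.3,0.9,0,0,0,0],
    [5,-0.3,0.9,0,0,0,0],
    [5,0,0.9,0,0,0,0],
    [5,0,0.9,0,0,0,0],
    [5,0,0.9,0.2,0,0,0],
    [5,0,0.9,0.5,0,0,0],
    [5,0,0.9,0.8,0,0,0],
    [5,0,0.9,0.9,0,0,0],
    [5,0,0.9,0.9,0,0,0],
    [5,0,0.9,0.9,0,0,0],
    [5,0,0.9,0.5,0,0,0],
    [5,0,0.3,0.3,0,0,0],
    [5,0,0,0,0,0,0],
    [5,0,0,0,0,0,0]
  ]
}}

```text
time_s: 20.85
tool_pos: [429.3, -126.5, 46.5]
orientation: [3.139, 0.118, 0.002]
wrist_force: [-0.4, -0.1, -1.1]
finger_gap: 0.248
grip_force: 60.0
```

```bash
cat > meas.py <<'E'
from h import *
plan([429.5,-127,45],.0754)
import sys
f=grab('wrist',sys.argv[1]); P=cloud(f)
C=np.array([606,-113.7]);u=np.array([np.cos(.0754),np.sin(.0754)]);n=np.array([-u[1],u[0]])
L=np.dstack([(P[...,:2]-C)@u,(P[...,:2]-C)@n,P[...,2]])
print('TCP local',(r.get_obs()['tool_pos'][:2]-C)@np.c_[u,n])
def box(x0,x1,y0,y1,z0,z1): return L[(L[...,0]>x0)&(L[...,0]<x1)&(L[...,1]>y0)&(L[...,1]<y1)&(L[...,2]>z0)&(L[...,2]<z1)]
for s,a in(('R',(-56,-20)),('L',(20,56))):
    q=box(-93,-75,*a,40,70);print('ledge z',s,np.median(q[:,2]),len(q))
q=box(-66,-50,-55,55,40,74);print('lid z',np.median(q[:,2]),len(q))
E
cat > bl.py <<'E'
from meas import *
z0=float(sys.argv[2])
q=box(-145,-60,-25,25,z0,z0+60)
for a in range(-145,-60,10):
    k=q[(q[:,0]>a)&(q[:,0]<a+10)]
    if len(k): print(a,len(k),'y',k[:,1].mean().round(1),'w',np.ptp(k[:,1]).round(1),'ztop',np.median(k[:,2]).round(1))
print('tip x',np.percentile(q[:,0],99.5) if len(q) else None)
E
python3 bl.py w6 72
```

```text
t 20.85 pos [ 429.3 -126.5   46.5] yaw 0.0749 gap 23.3 F [-0.4 -0.1 -1.1] grip 59.997902512550354
shift units [0.008 0.025 0.074]
turn units [ 0.001 -0.008 -0.003]
TCP local [-176.98354307    0.56877038]
ledge z R 56.6654895366801 1754
ledge z L 56.53769290467153 1779
lid z 67.6616639928022 6239
-145 542 y -0.1 w 20.0 ztop 79.6
-135 552 y -0.2 w 19.7 ztop 79.5
-125 588 y -0.3 w 19.4 ztop 79.5
-115 613 y 0.1 w 19.7 ztop 79.5
-105 670 y -0.1 w 19.9 ztop 79.4
-95 681 y -0.3 w 19.6 ztop 79.4
-85 330 y -0.1 w 19.8 ztop 79.5
tip x -80.5140107184013
```

Request:
{"fn": "send_rows", "kwargs": {
  "targets": [
    [5,0,0,0.5,0,0,0],
    [5,0,0,0.4,0,0,0],
    [5,0,0,0,0,0,0],
    [5,0,0,0,0,0,0]
  ]
}}

```text
time_s: 21.3
tool_pos: [428.5, -126.5, 27.2]
orientation: [-3.139, -0.118, 0.002]
wrist_force: [0.1, 1.0, -1.4]
finger_gap: 0.251
grip_force: 60.0
```

```bash
python3 bl.py w7 58.7
```

```text
t 21.3 pos [ 428.5 -126.5   27.2] yaw 0.0753 gap 23.6 F [ 0.1  1.  -1.4] grip 59.99784171581268
shift units [ 0.047  0.029 -0.889]
turn units [-0.003  0.007 -0.001]
TCP local [-177.91756021    0.50965055]
ledge z R 56.6762922827796 2189
ledge z L 56.577792784138865 2195
lid z 67.6650092099255 8079
-145 541 y -0.0 w 19.9 ztop 60.2
-135 554 y -0.2 w 19.7 ztop 60.1
-125 585 y -0.2 w 19.7 ztop 60.2
-115 611 y 0.1 w 19.6 ztop 60.1
-105 637 y -0.1 w 19.9 ztop 60.0
-95 663 y -0.2 w 19.6 ztop 60.1
-85 284 y -0.1 w 28.3 ztop 60.0
-75 1594 y -0.3 w 49.9 ztop 67.6
-65 1115 y -0.2 w 50.0 ztop 67.7
tip x -60.1721045247405
```

Request:
{"fn": "send_rows", "kwargs": {
  "targets": [
    [5,0,0,-0.05,0,0,0],
    [5,0.2,0,0,0,0,0],
    [5,0.2,0,0,0,0,0],
    [5,0.3,0,0,0,0,0],
    [5,0.3,0,0,0,0,0],
    [5,0,0,0,0,0,0]
  ]
}}

```text
time_s: 21.95
tool_pos: [449.8, -125.4, 28.6]
orientation: [3.139, 0.118, 0.001]
wrist_force: [-0.6, -0.5, -1.1]
finger_gap: 0.251
grip_force: 60.0
```

Request:
{"fn": "send_rows", "kwargs": {
  "targets": [
    [5,0.4,0,0,0,0,0],
    [5,0.4,0,0,0,0,0],
    [5,0.3,0,0,0,0,0],
    [5,0,0,-0.08,0,0,0],
    [5,0.03,0,-0.4,0,0,0],
    [5,0.03,0,-0.4,0,0,0],
    [5,0.09,0,-0.4,0,0,0],
    [5,0.09,0,-0.4,0,0,0],
    [5,0.15,0,-0.38,0,0,0],
    [5,0.15,0,-0.38,0,0,0],
    [5,0.2,0,-0.35,0,0,0],
    [5,0.2,0,-0.35,0,0,0]
  ]
}}

```text
time_s: 23.15
tool_pos: [489.7, -122.3, 92.0]
orientation: [3.139, 0.118, -0.001]
wrist_force: [-0.7, 1.2, -4.3]
finger_gap: 0.252
grip_force: 60.0
```

Run:
```python
from meas import *
c=[]
q=box(-130,60,30,62,70,250); k=np.polyfit(q[:,0],q[:,2],1); print('lid slope angle',np.arctan(-k[0]),len(q),q[:,0].min(),q[:,2].max())
q=box(-110,20,-9,9,75,135)
for a in range(-110,20,10):
    k=q[(q[:,0]>a)&(q[:,0]<a+10)]
    if len(k): print(a,len(k),np.median(k[:,2]).round(1))
```

```text
t 23.15 pos [ 489.7 -122.3   92. ] yaw 0.0748 gap 23.7 F [-0.7  1.2 -4.3] grip 59.998923540115356
shift units [-3.016  0.012  2.351]
turn units [-0.     0.002 -0.004]Traceback (most recent call last):
  File "<stdin>", line 1, in <module>
  File "meas.py", line 4, in <module>
    f=grab('wrist',sys.argv[1]); P=cloud(f)
                   ~~~~~~~~^^^
IndexError: list index out of range
```

The 3 N extra load on the wrist shows the lid is on the blade. Continuing the arc.

Request:
{"fn": "send_rows", "kwargs": {
  "targets": [
    [5,0.25,0,-0.32,0,0,0],
    [5,0.25,0,-0.31,0,0,0],
    [5,0.3,0,-0.28,0,0,0],
    [5,0.3,0,-0.27,0,0,0],
    [5,0.33,0,-0.23,0,0,0],
    [5,0.34,0,-0.22,0,0,0],
    [5,0.36,0,-0.18,0,0,0],
    [5,0.37,0,-0.17,0,0,0],
    [5,0.38,0,-0.12,0,0,0],
    [5,0.39,0,-0.11,0,0,0],
    [5,0.4,0,-0.06,0,0,0],
    [5,0.4,0,-0.05,0,0,0]
  ]
}}

```text
time_s: 24.35
tool_pos: [571.4, -116.3, 137.9]
orientation: [3.139, 0.117, 0.0]
wrist_force: [-1.2, -0.5, -1.5]
finger_gap: 0.25
grip_force: 60.0
```

```bash
cat > lid.py <<'E'
from h import *
import sys
C=np.array([606,-113.7]);u=np.array([np.cos(.0754),np.sin(.0754)]);n=np.array([-u[1],u[0]])
plan(); print('TCP local',(r.get_obs()['tool_pos'][:2]-C)@np.c_[u,n])
for cam in('scene','top'):
    f=grab(cam,cam+sys.argv[1]);P=cloud(f)
    L=np.dstack([(P[...,:2]-C)@u,(P[...,:2]-C)@n,P[...,2]])
    q=L[(abs(L[...,0]-70)<90)&(abs(L[...,1])<60)&(L[...,2]>90)&(L[...,2]<215)]
    q=q[(abs(q[:,1])>35)] 
    if len(q)<20: print(cam,len(q));continue
    for z in range(90,215,20):
        k=q[(q[:,2]>z)&(q[:,2]<z+20)]
        if len(k)>3: print(cam,z,len(k),np.percentile(k[:,0],[5,50,95]).round(1))
E
python3 lid.py a
```

```text
t 24.35 pos [ 571.4 -116.3  137.9] yaw 0.0746 gap 23.5 F [-1.2 -0.5 -1.5] grip 59.997310638427734
TCP local [-3.46549277e+01 -3.69160122e-03]
scene 90 49 [69.  72.3 74.9]
scene 110 55 [68.2 71.3 75.3]
scene 130 60 [67.  70.3 75.4]
scene 150 51 [65.9 68.9 73. ]
scene 170 61 [64.6 67.3 70.8]
scene 190 58 [61.4 66.5 68.9]
top 12
```

Request:
{"fn": "send_rows", "kwargs": {
  "targets": [
    [5,0.4,0,0,0,0,0],
    [5,0.4,0,0.02,0,0,0],
    [5,0.4,0,0.05,0,0,0],
    [5,0.15,0,0,0,0,0],
    [5,0,0,0,0,0,0],
    [5,-0.6,0,0,0,0,0],
    [5,-0.9,0,0,0,0,0],
    [5,-0.9,0,0,0,0,0],
    [5,-0.9,0,0,0,0,0],
    [5,-0.9,0,0,0,0,0],
    [5,-0.9,0,0,0,0,0],
    [5,-0.9,0,0,0,0,0],
    [5,-0.5,0,0,0,0,0]
  ]
}}

```text
time_s: 25.75
tool_pos: [467.1, -123.9, 136.7]
orientation: [3.139, 0.117, 0.002]
wrist_force: [0.2, -0.9, -1.5]
finger_gap: 0.252
grip_force: 60.0
```

```bash
python3 lid.py b; python3 -c "
from h import *
plan([412.2,339.2,138],-.34)"
```

```text
t 25.75 pos [ 467.1 -123.9  136.7] yaw 0.0745 gap 23.6 F [ 0.2 -0.9 -1.5] grip 59.998024106025696
TCP local [-139.23298452    0.25005908]
scene 90 27 [78.7 80.9 84.3]
scene 110 32 [83.3 86.1 90.5]
scene 130 39 [87.6 91.1 94.6]
scene 150 41 [92.2 94.3 96.2]
scene 170 39 [ 95.8  98.1 100.3]
scene 190 40 [ 96.5 100.4 103.9]
top 90 48 [75.1 77.5 79.7]
top 110 48 [79.3 81.5 83.9]
top 130 50 [83.7 86.1 88.3]
top 150 58 [87.9 90.5 92.9]
top 170 52 [92.4 94.1 96.2]
top 190 50 [ 95.5  98.2 102.5]
t 25.85 pos [ 467.5 -124.   136.9] yaw 0.0742 gap 23.8 F [ 0.4  0.3 -2. ] grip 59.997825622558594
shift units [ -1.041 -23.302  -0.07 ]
turn units [ 1.000e-03 -9.000e-03  2.761e+00]
```

Lid is at about 1.78 rad and stays there. Returning the blade.

Request:
{"fn": "send_rows", "kwargs": {
  "targets": [
    [5,-0.2,-0.6,0,0,0,0],
    [5,-0.4,-0.97,0,0,0,0],
    [5,-0.4,-0.97,0,0,0,0],
    [5,0,-0.97,0,0,0,0],
    [5,0,-0.97,0,0,0,0],
    [5,0,-0.97,0,0,0,0],
    [5,0,-0.97,0,0,0,0],
    [5,0,-0.97,0,0,0,0],
    [5,0,-0.97,0,0,0,0],
    [5,0,-0.97,0,0,0,0],
    [5,0,-0.97,0,0,0,0],
    [5,0,-0.97,0,0,0,0],
    [5,0,-0.97,0,0,0,0],
    [5,0,-0.97,0,0,0,0],
    [5,0,-0.97,0,0,0,0],
    [5,0,-0.97,0,0,0,0],
    [5,0,-0.97,0,0,0,0],
    [5,0,-0.97,0,0,0,0],
    [5,0,-0.97,0,0,0,0],
    [5,0,-0.97,0,0,0,0]
  ]
}}

```text
time_s: 27.85
tool_pos: [419.2, 256.0, 136.3]
orientation: [-3.139, -0.119, 0.0]
wrist_force: [-0.9, -0.7, -1.4]
finger_gap: 0.251
grip_force: 60.0
```

Request:
{"fn": "send_rows", "kwargs": {
  "targets": [
    [5,0,-0.97,0,0,0,0],
    [5,0,-0.97,0,0,0,0],
    [5,0,-0.97,0,0,0,0],
    [5,0,-0.97,0,0,0,0.5],
    [5,0,-0.4,0.5,0,0,0.76],
    [5,0,0,0.8,0,0,0.76],
    [5,0,0,0.9,0,0,0.76],
    [5,0,0,0.9,0,0,0],
    [5,0,0,0.9,0,0,0],
    [5,0,0,0.9,0,0,0],
    [5,0,0,0.9,0,0,0],
    [5,0,0,0.5,0,0,0],
    [5,0,0,0,0,0,0],
    [5,0,0,0,0,0,0]
  ]
}}

```text
time_s: 29.25
tool_pos: [414.0, 340.1, 10.8]
orientation: [-3.095, 0.534, -0.001]
wrist_force: [0.3, 0.1, -1.2]
finger_gap: 0.252
grip_force: 60.0
```

```bash
python3 -c "
from h import *
plan([412.2,339.2,-11.5],-.34)"
```

```text
t 29.25 pos [414.  340.1  10.8] yaw -0.3418 gap 23.7 F [ 0.3  0.1 -1.2] grip 59.99777913093567
shift units [-0.069  0.072  1.113]
turn units [-0.003 -0.002 -0.012]
```

Request:
{"fn": "send_rows", "kwargs": {
  "targets": [
    [5,0,0,0.5,0,0,0],
    [5,0,0,0.4,0,0,0],
    [5,0,0,0.2,0,0,0],
    [5,0,0,0,0,0,0],
    [44,0,0,0,0,0,0],
    [44,0,0,0,0,0,0],
    [44,0,0,0,0,0,0],
    [44,0,0,-0.3,0,0,0],
    [44,0,0,-0.8,0,0,0],
    [44,0,0,-1,0,0,0],
    [44,0,0,-1,0,0,0],
    [44,0,0,-1,0,0,-0.58],
    [44,0,0,-1,0,0,-0.8],
    [44,0,0,-1,0,0,-0.8],
    [44,0,0.5,-0.4,0,0,-0.6],
    [44,0,0.97,0,0,0,0],
    [44,0,0.97,0,0,0,0],
    [44,0,0.97,0,0,0,0],
    [44,0,0.97,0,0,0,0],
    [44,0,0.97,0,0,0,0]
  ]
}}

```text
time_s: 31.25
tool_pos: [421.0, 232.1, 119.1]
orientation: [-3.139, -0.118, -0.002]
wrist_force: [0.4, -0.5, -0.1]
finger_gap: 0.467
grip_force: 0.0
```

Request:
{"fn": "send_rows", "kwargs": {
  "targets": [
    [44,0,0.97,0,0,0,0],
    [44,0,0.97,0,0,0,0],
    [44,0,0.97,0,0,0,0],
    [44,0,0.97,0,0,0,0],
    [44,0,0.97,0,0,0,0],
    [44,0,0.97,0,0,0,0],
    [44,0,0.97,0,0,0,0],
    [44,0,0.97,0,0,0,0],
    [44,-0.2,0.97,0,0,0,0],
    [44,-0.2,0.97,0,0,0,0],
    [44,-0.2,0.97,0,0,0,0],
    [44,-0.2,0.97,0,0,0,0],
    [44,-0.2,0.97,0,0,0,0],
    [44,-0.2,0.97,0,0,0,0],
    [44,-0.2,0.97,0,0,0,0],
    [44,-0.2,0.97,0,0,0,0],
    [44,-0.2,0.97,0,0,0,0],
    [44,0,0.97,0,0,0,0],
    [44,0,0.97,0,0,0,0],
    [44,0,0.97,0,0,0,0]
  ]
}}

```text
time_s: 33.25
tool_pos: [414.1, -157.8, 119.1]
orientation: [3.139, 0.117, 0.002]
wrist_force: [-0.1, 0.5, 0.2]
finger_gap: 0.472
grip_force: 0.0
```

Run:
```python
from h import *
f=grab('wrist','w8'); P=cloud(f)
m=(abs(P[...,0]-426)<60)&(abs(P[...,1]+359)<60)
Q=P[m]; b=Q[(Q[:,2]>30)&(Q[:,2]<45)]; d=Q[(Q[:,2]>14)&(Q[:,2]<21)]
print('boss',len(b),np.median(b[:,2]),cv2.minEnclosingCircle(b[:,:2].astype(np.float32)))
print('disc',len(d),np.median(d[:,2]),cv2.minAreaRect(d[:,:2].astype(np.float32)))
plan([427,-359.5,60],.0754)
T=grab('top','top3'); Q=cloud(T); Q=Q[(abs(Q[...,0]-420)<130)&(abs(Q[...,1]-330)<75)]
for lo,hi in((13,25),(26,40)):
    k=Q[(Q[:,2]>lo)&(Q[:,2]<hi)]; print('blade',lo,len(k),np.median(k[:,2]),cv2.minAreaRect(k[:,:2].astype(np.float32)))
```

```text
boss 763 39.71410869392645 ((426.1490478515625, -361.18072509765625), 14.774191856384277)
disc 4722 17.800558196426493 ((425.9534606933594, -358.9992370605469), (119.94039154052734, 119.85140228271484), 89.98353576660156)
t 33.3 pos [ 414.3 -160.4  119.1] yaw 0.0725 gap 44.2 F [ 1.2 -2.3  0.7] grip 0.0
shift units [-0.091  9.964  2.988]
turn units [ 0.023 -0.005 -0.019]
blade 13 210 20.214729045486365 ((442.2101135253906, 310.4024353027344), (69.46202087402344, 202.8791961669922), 84.82638549804688)
blade 26 228 33.02113554199309 ((392.5926513671875, 347.3438415527344), (26.117671966552734, 96.90592956542969), 68.5027084350586)
```

Request:
{"fn": "send_rows", "kwargs": {
  "targets": [
    [44,0,0.97,0,0,0,0],
    [44,0,0.97,0,0,0,0],
    [44,0,0.97,0,0,0,0],
    [44,0,0.97,0,0,0,0],
    [44,0,0.97,0,0,0,0],
    [44,0,0.97,0,0,0,0],
    [44,-0.07,0.97,0.1,0,0,0],
    [44,-0.06,0.97,0.4,0,0,0],
    [44,0,0.97,0.8,0,0,0],
    [44,0,0.9,0.9,0,0,0],
    [44,0,0.38,0.9,0,0,0],
    [44,0,0,0.6,0,0,0],
    [44,0,0,0,0,0,0],
    [44,0,0,0,0,0,0]
  ]
}}

```text
time_s: 34.75
tool_pos: [426.3, -356.3, 44.3]
orientation: [-3.139, -0.118, 0.0]
wrist_force: [0.1, 0.6, -0.1]
finger_gap: 0.47
grip_force: 0.0
```

Run:
```python
from h import *
f=grab('wrist','w9'); P=cloud(f)
Q=P[(abs(P[...,0]-426)<25)&(abs(P[...,1]+359)<25)]; b=Q[(Q[:,2]>34)&(Q[:,2]<42)]
print('boss',len(b),np.median(b[:,2]),cv2.minEnclosingCircle(b[:,:2].astype(np.float32)))
plan([426.5,-360.5,-3],.0754)
```

```text
boss 1013 39.66617590666485 ((426.02752685546875, -361.6173400878906), 14.103561401367188)
t 34.8 pos [ 426.8 -356.7   45.2] yaw 0.0753 gap 43.8 F [-0.5 -0.5  0.5] grip 0.0
shift units [-0.033  0.186  2.409]
turn units [ 0.006 -0.006 -0.001]
```

Request:
{"fn": "send_rows", "kwargs": {
  "targets": [
    [44,-0.03,0.23,0.7,0,0,0],
    [44,0,0,0.9,0,0,0],
    [44,0,0,0.5,0,0,0],
    [44,0,0,0.3,0,0,0],
    [10,0,0,0,0,0,0],
    [10,0,0,0,0,0,0],
    [10,0,0,0,0,0,0],
    [10,0,0,0,0,0,0],
    [10,0,0,0,0,0,0]
  ],
  "newtons": 40
}}

```text
time_s: 35.7
tool_pos: [426.6, -361.7, -2.9]
orientation: [3.138, 0.118, 0.002]
wrist_force: [-0.3, 0.5, 1.1]
finger_gap: 0.29
grip_force: 40.0
```

Request:
{"fn": "send_rows", "kwargs": {
  "targets": [
    [10,0,0,-0.3,0,0,0],
    [10,0,0,-0.7,0,0,0],
    [10,0,0,-0.9,0,0,0],
    [10,0,0,-0.9,0,0,0],
    [10,0.3,-0.4,-0.9,0,0,0],
    [10,0.76,-0.9,-0.8,0,0,0],
    [10,0.76,-0.9,-0.5,0,0,0],
    [10,0.76,-0.9,0,0,0,0],
    [10,0.76,-0.9,0,0,0,0],
    [10,0.76,-0.9,0,0,0,0],
    [10,0.76,-0.9,0,0,0,0],
    [10,0.76,-0.9,0,0,0,0],
    [10,0.76,-0.9,0,0,0,0],
    [10,0.76,-0.9,0,0,0,0],
    [10,0.76,-0.9,0,0,0,0],
    [10,0.76,-0.9,0,0,0,0],
    [10,0.76,-0.9,0,0,0,0],
    [10,0.76,-0.9,0,0,0,0],
    [10,0,-0.4,0,0,0,0],
    [10,0,0,0,0,0,0]
  ]
}}

```text
time_s: 37.7
tool_pos: [610.2, -95.9, 96.9]
orientation: [3.139, 0.12, -0.0]
wrist_force: [-0.2, 0.7, -2.6]
finger_gap: 0.291
grip_force: 40.0
```

Run:
```python
from h import *
plan([598,-114.3,11],.0754)
f=grab('wrist','w10');P=cloud(f)
C=np.array([606,-113.7]);u=np.array([np.cos(.0754),np.sin(.0754)]);n=np.array([-u[1],u[0]])
L=np.dstack([(P[...,:2]-C)@u,(P[...,:2]-C)@n,P[...,2]])
q=L[(abs(L[...,0])<64)&(abs(L[...,1])<58)&(L[...,2]<40)];print('floor',len(q),np.median(q[:,2]) if len(q) else '',np.percentile(q[:,2],[20,80]))
q=L[(abs(L[...,0])<68)&(abs(L[...,1])<63)&(L[...,2]>85)&(L[...,2]<150)];k=q[q[:,2]<np.percentile(q[:,2],50)]
print('cup disc top',np.histogram(q[:,2],bins=range(85,151,5)))
```

```text
t 37.7 pos [610.2 -95.9  96.9] yaw 0.0765 gap 27.3 F [-0.2  0.7 -2.6] grip 39.99930560588837
shift units [-0.68   0.868  4.298]
turn units [0.002 0.001 0.008]
floor 4962 18.811592685761497 [18.21610503 19.40485286]
cup disc top (array([   0,    0,    0,    0,   59,  125, 7905,  146,  222,  251, 1402,
        483,  205]), array([ 85,  90,  95, 100, 105, 110, 115, 120, 125, 130, 135, 140, 145,
       150]))
```

Request:
{"fn": "send_rows", "kwargs": {
  "targets": [
    [10,-0.34,0.43,0,0,0,0],
    [10,-0.34,0.43,0.2,0,0,0],
    [10,0,0,0.6,0,0,0],
    [10,0,0,0.7,0,0,0],
    [10,0,0,0.7,0,0,0],
    [10,0,0,0.7,0,0,0],
    [10,0,0,0.6,0,0,0],
    [10,0,0,0.4,0,0,0],
    [10,0,0,0.25,0,0,0],
    [10,0,0,0.1,0,0,0],
    [10,0,0,0,0,0,0],
    [10,0,0,0,0,0,0]
  ]
}}

```text
time_s: 38.95
tool_pos: [598.8, -115.1, 12.2]
orientation: [3.139, 0.118, 0.002]
wrist_force: [0.3, 0.5, -2.0]
finger_gap: 0.285
grip_force: 40.0
```

Not touching yet (weight still on the wrist), so down 1.5 mm more, then release to 44 and lift.

Request:
{"fn": "send_rows", "kwargs": {
  "targets": [
    [10,0,0,0.08,0,0,0],
    [10,0,0,0,0,0,0],
    [44,0,0,0,0,0,0],
    [44,0,0,0,0,0,0],
    [44,0,0,0,0,0,0],
    [44,0,0,-0.3,0,0,0],
    [44,0,0,-0.7,0,0,0],
    [44,0,0,-0.9,0,0,0],
    [44,0,0,-0.9,0,0,0],
    [44,0,0,-0.9,0,0,0],
    [44,0,0,-0.9,0,0,0],
    [44,-0.9,0,-0.9,0,0,0],
    [44,-0.9,0,0,0,0,0],
    [44,-0.9,0,0,0,0,0],
    [44,-0.9,0,0,0,0,0],
    [44,-0.9,0,0,0,0,0],
    [44,-0.9,0,0,0,0,0],
    [44,0,0,0,0,0,0],
    [44,0,0,0,0,0,0]
  ]
}}

```text
time_s: 40.85
tool_pos: [491.2, -123.2, 121.1]
orientation: [3.138, 0.117, 0.004]
wrist_force: [-0.1, 0.6, -0.6]
finger_gap: 0.468
grip_force: 0.0
```

```bash
python3 lid.py c
python3 - <<'E'
from h import *
f=grab('wrist','w11');P=cloud(f)
C=np.array([606,-113.7]);u=np.array([np.cos(.0754),np.sin(.0754)]);n=np.array([-u[1],u[0]])
L=np.dstack([(P[...,:2]-C)@u,(P[...,:2]-C)@n,P[...,2]])
q=L[(abs(L[...,0])<64)&(abs(L[...,1])<58)]
for lo,hi in((15,24),(26,36),(45,60)):
    k=q[(q[:,2]>lo)&(q[:,2]<hi)]; print(lo,len(k),k.mean(0),np.median(k[:,2]))
k=q[(q[:,2]>26)&(q[:,2]<36)]; print('tilt',np.linalg.lstsq(np.c_[k[:,:2],np.ones(len(k))],k[:,2],rcond=None)[0][:2])
for t in('0','c'):
    g=load('top'+t); print([white(g,b)[0].round(1) for b in((376,168,412,188),(222,168,262,190),(345,112,366,134))])
    Q=cloud(g); Q=Q[(abs(Q[...,0]-420)<130)&(abs(Q[...,1]-330)<75)&(Q[...,2]>26)&(Q[...,2]<40)]; print('handle',Q.mean(0))
    print(np.median(cloud(g)[165:190,225:230,2]))
E
```

```text
t 40.85 pos [ 491.2 -123.2  121.1] yaw 0.0745 gap 44.0 F [-0.1  0.6 -0.6] grip 0.0
TCP local [-115.16908711   -0.86524395]
scene 90 28 [79.  81.1 83.9]
scene 110 32 [83.8 86.1 89. ]
scene 130 39 [87.4 91.6 93.9]
scene 150 40 [92. 94. 96.]
scene 170 40 [ 95.1  98.  100.2]
scene 190 41 [ 96.6 100.3 103.3]
top 90 49 [75.1 77.5 80.2]
top 110 49 [79.3 81.6 84.2]
top 130 49 [83.5 85.7 88.3]
top 150 55 [88.2 90.4 92.7]
top 170 56 [92.3 94.6 96.8]
top 190 49 [ 95.6  98.2 101.8]
15 9755 [11.57054184  1.4370537  18.64580946] 18.619316748078006
26 6623 [-6.53497396 -1.78663899 30.56024052] 30.55346230692652
45 839 [-7.70785043 -1.56401857 52.53261036] 52.58757284138005
tilt [ 0.00245181 -0.00128808]
[array([393.9, 176.8]), array([240.5, 178. ]), array([354.2, 125.2])]
handle [386.85851082 347.52246054  32.47783048]
nan
[array([394. , 176.8]), array([240.7, 178. ]), array([354.2, 125.2])]
handle [388.90500156 347.84832889  32.93095932]
74.88769219572055
```

The cup lies flat on the floor, 8 mm from centre. The lid is at about 1.78 rad, the blade is flat on the mat, and everything else is unmoved.

```bash
python3 -c "
from workcell import r
print(r.hand_in())"
```

```text
the job is handed in; nothing more can be done
None
```

I handed the job in at about 41 s: by the last measurements, the ear-cup lies flat in the round case, its lid stays open at about 1.78 rad, the blade is flat back on the mat, and the bar case, pad part and screw cup hadn't moved (glue bottle and mallet not re-measured at the end; hand-in gave no verdict).

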